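# Top up the heel-lift magazine

### The job

Swing the lid of the spring magazine (the aluminium holder on a green base; a red roller on the lid is its handle) wide open, lift only the tan heel lift out of the blue parts bin and lay it flat on top of the tan lift already in the magazine. Then swing the lid fully shut, so that it presses the stack down against the spring and stays shut. Leave the black lift and the lump of wax in the bin, and do not disturb the thread spool or the red polish tin on the bench.

Things in the scene. Friction and masses are not known exactly. Their poses are not given: they have to be found in the camera images.
- bin_floor (a point): Blue open parts bin, fixed to the bench, outside 140 (its x) x 200 (its y) x 45 mm high, walls and floor 4 mm. The point is the centre of the inner floor (4 mm above the bench); axes are the bin's. In it, in a row along its y, 62 mm apart and in any order, lie the tan lift, the black lift and the lump of wax.
- tan_lift_centre (a point): The tan, D-shaped heel lift to be taken out of the bin: rigid, 55 mm (its x, from the straight edge to the rounded one) x 58 mm (its y) x 8 mm thick, 30 g. It lies flat on the bin floor with its y axis roughly along the bin's x; it can be pinched across its 58 mm width with the fingertips. The point is its centre.
- black_lift_centre (a point): Black heel lift of the same shape and size, lying in the bin; it stays there. The point is its centre.
- wax_centre (a point): Dark brown lump of thread wax, 36 x 47 x 25 mm, lying in the bin; it stays there. The point is its centre.
- loaded_lift_centre (a point): Tan heel lift like the other, already in the magazine, loose on the spring follower with its y along the magazine's y. The point is its centre, 50 mm above the bench. A lift laid on it has its underside 54 mm and its top 62 mm above the bench, 2 mm over the rim.
- well (a point): Spring magazine, fixed on a green base 116 x 104 mm: an aluminium well 66 mm (x) x 68 mm (y) inside, with 4 mm thick corner guides and a back wall, 60 mm high. The point is the middle of the well at rim height, 60 mm above the bench; x points to the back wall and hinge, y along the hinge, z up. Both y sides are open over their middle 42 mm for the fingers that hold a lift by its y sides.
- lid_hinge (a point): Middle of the lid's hinge axis, at the back of the magazine, 50 mm behind the well's centre and 63.5 mm above the bench; axes as the magazine's, hinge along y.
- lid_roller (a point): Centre of the red roller at the lid's front, 20 mm in diameter, 24 mm long along the hinge direction, on an 8 mm rod, 110 mm from the hinge axis in the lid's plane. It spins freely on its axis: pinched from above by its two flat ends, it lets a gripper keep pointing down as it follows the arc. The lid is an aluminium plate 76 mm wide ending 92 mm from the axis, with a rubber pad below.
- lid (a joint): Angle of the lid (rad): 0 = shut (level), the roller rising as it opens, 1.57 = upright, 1.95 = stop, leaning back. Starts ajar at 0.05 to 0.5. The hinge is stiff (0.2 N m of friction, about 2 N at the roller) and stays where it is left; shutting it on two lifts takes about 4 N at the roller. Open to 1.8 or more it is out of the gripper's way.
- follower (a joint): Travel of the orange spring follower down from its upper stop (m): 0 = up, as it is under one lift; about 0.0075 when the lid is shut on two lifts. The spring pushes up with 2 to 4 N.
- spool_centre (a point): Spool of yellow thread, 42 mm wide, 48 mm high, standing loose at the back of the bench. The point is its centre.
- tin_centre (a point): Round dark red polish tin, 80 mm wide, 23 mm high, loose at the front of the bench. The point is its centre.
There are look-alikes about, which are no part of the job. There is more than one size of the part that bears wax_centre; the job needs the largest.

How it is judged:
By the outcome, as a careful person would: the job done as asked, in the order asked, and still so for the second after the job is handed in, with the robot touching nothing.
It also fails if it takes over 72 s, if anything falls off the work surface, if the arm or the gripper's body presses on something with over 40 N, if the wrist force passes 120 N, or if a joint passes its speed limit or range.

### The arm

A 6-joint arm with a two-finger parallel gripper is mounted at the origin on a cart in front of the work surface, level with it; the furniture and walls round the work are solid. World frame = base frame: x ahead of the robot, y to its left, z up, the work surface at z = 0. Lengths are in m, angles in rad, forces in N, time in s.
With the tool pointing down it reaches from about 0.25 to 0.775 m from the base axis. Payload 4 kg.
Tool frame: the origin (TCP) lies at the centre of the arm's flange, where the gripper is bolted on; the fingertips stand 199 mm ahead of it and the grasp point (between the pads) lies 180 mm ahead of it (robot.tcp_to_tips is the z of the fingertips in the tool frame, in m); z points along the fingers, y is the line along which they close (so a half turn about z gives the same grasp; the last joint's range is limited). The gripper opens to 94 mm and grips with 3 to 60 N. Pads are 16 mm wide; open, the fingers measure 119 mm over their backs; the gripper's body (75 mm by 177 mm) begins 78 mm behind the grasp point.
Start: joints at [1.188, 0.087, 1.371, -0, 1.684, -0.103], TCP at [0.152, 0.529, 0.405] pointing down, gripper open.
Joint ranges: [-3.1, 3.1], [-0.76, 2.03], [0.27, 2.55], [-1.08, 4.22], [0.17, 2.65], [-2.57, 2.57]. Speed limits (rad/s): [2.79, 2.79, 3.14, 3.14, 3.14, 3.14].

### API

Orientations are given as [roll, pitch, yaw] about the fixed x, y, z axes, in that order (R = Rz(yaw) Ry(pitch) Rx(roll)).
In Python, from bench import robot gives the robot as it stands.
- The arm moves only by the tool play_rows, never from a script. Its arguments are lists of equal length, an entry for each row: "translation": the shift along the tool's x, y, z scaled (see below), a list of three; "twist": the turn, a rotation vector about the tool's x, y, z scaled (see below), a list of three; "gripper": the opening, from -1 (shut) to 1 (fully open). A call has 1 to 8 rows; each row shifts and turns the commanded pose from where the row before left it, along the tool's axes as they then stand; what a row does not reach is not made up. The controller multiplies each number of a shift by 0.04 m and each number of a turn by 0.1 rad. A row lasts 1/10 s, in which the tool goes at most 50 mm and 8.59 degrees, less where a joint would pass 70% of its speed; a pose out of reach is approached as far as the arm can. A call with a number of a shift or a turn outside -1 to 1 is refused whole. A call with a gripper value outside its range is refused whole. The fingers move at their own pace and stop on an object; the grip force is fixed at half the most. Time passes only in rows, so rows that do not move let the fingers close. It gives the time, the measured TCP pose, the force, the opening and the grip force at its end, in the units of the state.
- robot.get_obs(): the state, without advancing time (a new reading comes with each control period).
- robot.snapshot(name): name is "side" or "top" or "wrist"; returns the picture (400x640x3 uint8, red, green, blue); there is no depth.
- robot.camera_model(name): a dict with "camera_matrix" (3x3 intrinsics, pixels), "rvec" (rotation vector, rad) and "tvec" (3), from world to camera coordinates, as OpenCV has them. Camera axes: x right, y down, z forward; pixel columns grow to the right and rows downward; lengths in m; the calibration is good to about 2 mm. A picture is of the moment at which its call begins: read the wrist's pose just before it. camera_model takes no time and is no camera call; for the wrist camera it gives the pose at the moment of the call.
- robot.close_job(): hands the job in; it is judged then, once.
Trained networks look in the newest picture that a camera, given by its name, has taken for a name from the list of things; names that differ only in an ending like _2 or _b are one class to them, and where a whole thing is asked for, a point or a joint stands for the part that bears it (a point fixed in the world has none). Each returns a list of dicts, best first, with "score" (0 to 1); they miss things now and then, are a little off and sometimes report something else, mostly with a low value. They report only what shows in the picture. A call takes as long as a camera call. They do not tell look-alikes from the thing itself.
- robot.recognise(name, camera): "centre" ([x, y, z] in m, in world coordinates, good to about 4 mm: the middle of the surface that is visible of it).
- robot.spot_point(name, camera): "centre" ([x, y, z] in m, in world coordinates, good to about 4 mm: a listed point, or the origin of a listed thing).
The state is a dict: "time": time; "joint_positions": joint angles; "qvel": joint speeds; "joint_torque": joint torques, N m; "tool_pos": TCP position; "ee_rot": TCP orientation; "wrist_force": force on the tool from outside, world axes, zero at the start; "wrist_torque": the same for the moment, N m; "width": finger opening in m; "finger_force": force on a finger pad.
Only numpy, scipy, OpenCV 4.12 (cv2) and the standard library are available. Lean on these libraries where they do the work, as an engineer would, in place of code of your own. Each camera call takes 0.05 s, during which the arm holds its last target. There are 200 camera calls.

## Working session

There is one attempt and no reset: what is moved stays moved. The work goes in short steps, Python scripts to look and compute and a tool call to move; the robot and the scene stay as the last step left them, time stands still between calls to the robot, and variables do not carry over. Pictures are saved under pics/ and viewed, at most 10 in all, crops included, and the job is handed in when it is done.

Besides the shell and the picture viewer there is one more tool, called after "Call:" in YAML: its name, and indented under it one key for each argument. play_rows: Moves the arm, as the interface text tells. Its arguments: {"type":"object","properties":{"translation":{"type":"array","items":{"type":"array","items":{"type":"number","minimum":-1,"maximum":1}}},"twist":{"type":"array","items":{"type":"array","items":{"type":"number","minimum":-1,"maximum":1}}},"gripper":{"type":"array","items":{"type":"number"}}},"required":["translation","twist","gripper"]}

```bash
ls; mkdir -p pics; python3 - <<'E'
from bench import robot
import cv2,numpy as np
o=robot.get_obs();print(o['time'],o['tool_pos'],o['ee_rot'],o['width'])
for c in ['top','side']:
    im=robot.snapshot(c);cv2.imwrite(f'pics/{c}0.png',im[:,:,::-1])
    for n in ['bin_floor','tan_lift_centre','black_lift_centre','wax_centre','loaded_lift_centre','well','lid_hinge','lid_roller','spool_centre','tin_centre']:
        print(c,n,[(np.round(d['centre'],3).tolist(),round(d['score'],2)) for d in robot.spot_point(n,c)[:3]])
print(robot.get_obs()['time'])
E
```

```text
pics
0.0 [0.15186659 0.52850591 0.40352409] [-3.13945196e+00 -1.74065034e-04  2.86178551e+00] 0.09394860508616214
top bin_floor [([0.49, -0.095, 0.007], 0.57)]
top tan_lift_centre [([0.524, -0.041, 0.004], 0.61)]
top black_lift_centre [([0.529, -0.406, 0.062], 0.68), ([0.494, -0.098, 0.009], 0.58)]
top wax_centre [([0.458, -0.147, 0.016], 0.88), ([0.223, -0.349, 0.013], 0.76), ([0.323, -0.19, 0.009], 0.6)]
top loaded_lift_centre []
top well [([0.492, -0.382, 0.057], 0.9)]
top lid_hinge [([0.529, -0.411, 0.064], 0.81)]
top lid_roller [([0.451, -0.345, 0.092], 0.92)]
top spool_centre [([0.666, -0.291, 0.023], 0.64)]
top tin_centre [([0.316, -0.291, 0.012], 0.94), ([0.488, -0.098, 0.005], 0.59)]
side bin_floor [([0.491, -0.099, 0.002], 0.79)]
side tan_lift_centre [([0.525, -0.047, 0.004], 0.59), ([0.488, -0.096, -0.001], 0.5)]
side black_lift_centre [([0.493, -0.094, 0.014], 0.62)]
side wax_centre [([0.223, -0.349, 0.008], 0.73), ([0.327, -0.187, 0.011], 0.62), ([0.457, -0.142, 0.019], 0.52)]
side loaded_lift_centre [([0.492, -0.38, 0.054], 0.74), ([0.459, -0.144, 0.02], 0.64), ([0.524, -0.045, 0.007], 0.16)]
side well [([0.493, -0.373, 0.061], 0.63)]
side lid_hinge [([0.525, -0.41, 0.066], 0.59), ([0.669, -0.287, 0.029], 0.28)]
side lid_roller [([0.45, -0.344, 0.091], 0.89)]
side spool_centre [([0.664, -0.288, 0.026], 0.94)]
side tin_centre [([0.316, -0.289, 0.011], 0.6)]
1.1
```

```bash
python3 - <<'E'
import cv2,numpy as np
cv2.imwrite('pics/both0.png',cv2.resize(np.vstack([cv2.imread('pics/top0.png'),cv2.imread('pics/side0.png')]),None,fx=.75,fy=.75))
E
```

```text
(no output)
```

View pics/top0.png

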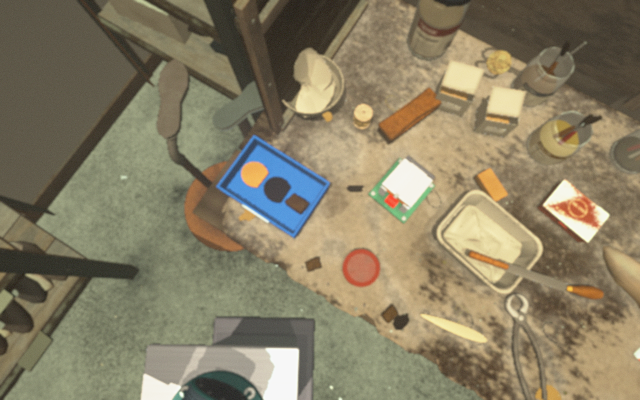

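View pics/side0.png

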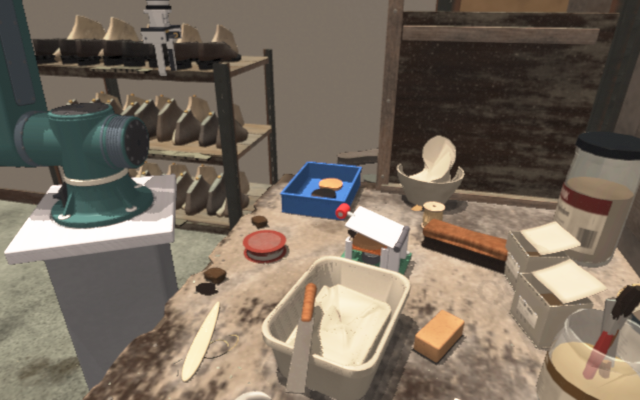

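The top view shows the blue bin at px (270,190), with the tan lift (253,174), black lift (277,190) and wax (297,204), and the magazine at (403,190) with its roller at (391,200). The side view agrees: lid ajar, with small wax look-alikes on the bench.

```bash
cat > h.py <<'E'
from bench import robot
import numpy as np,cv2,json
from scipy.spatial.transform import Rotation as R
def plan(p,yaw,g,n=None,start=None):
    """rows to a tool-down pose; start=(pos,yaw) or the measured one"""
    o=robot.get_obs(); q=np.array(start[0] if start else o['tool_pos'],float)
    if start: A=R.from_euler('xyz',[np.pi,0,start[1]])
    else: A=R.from_euler('xyz',o['ee_rot'])
    T=R.from_euler('xyz',[np.pi,0,yaw]); p=np.array(p,float)
    rv=(A.inv()*T).as_rotvec()
    if n is None: n=int(np.ceil(max(np.linalg.norm(p-q)/.039,np.linalg.norm(rv)/.099,1)))
    tr=[];tw=[]
    for i in range(n):
        d=A.inv().apply((p-q)/(n-i)); r=(A.inv()*T).as_rotvec()/(n-i)
        t=np.round(d/.04,2);w=np.round(r/.1,2)
        q=q+A.apply(t*.04);A=A*R.from_rotvec(w*.1)
        tr.append(t.tolist());tw.append(w.tolist())
    for k in range(0,n,8): print(json.dumps(dict(translation=tr[k:k+8],twist=tw[k:k+8],gripper=[g]*len(tr[k:k+8]))))
    return p,yaw
def cam(c):
    m=robot.camera_model(c);return np.array(m['camera_matrix'],float),np.array(m['rvec'],float).ravel(),np.array(m['tvec'],float).ravel()
def pix2z(c,uv,z):
    K,r,t=c;M=R.from_rotvec(r);C=-M.inv().apply(t)
    d=M.inv().apply(np.linalg.solve(K,[uv[0],uv[1],1]));return C+d*(z-C[2])/d[2]
def proj(c,P): return cv2.projectPoints(np.atleast_2d(np.array(P,float)),c[1],c[2],c[0],None)[0].reshape(-1,2)
def look(c,names,f=None):
    m=cam(c);im=robot.snapshot(c)
    if f: cv2.imwrite(f'pics/{f}.png',im[:,:,::-1])
    for n in names: print(c,n,[(np.round(d['centre'],4).tolist(),round(d['score'],2)) for d in robot.spot_point(n,c)[:3]])
    return m,im
E
python3 - <<'E'
from h import *
K,r,t=cam('wrist');M=R.from_rotvec(r);o=robot.get_obs();A=R.from_euler('xyz',o['ee_rot'])
print(K[0],K[1],'cam in tool',A.inv().apply(-M.inv().apply(t)-o['tool_pos']),(A.inv()*M.inv()).as_matrix().round(2))
plan([.42,-.12,.41],2.41,1)
E
```

```text
[337.47045031   0.         315.90360097] [  0.         337.47045031 203.29830095] cam in tool [ 0.07419272 -0.0017804   0.01949143] [[-0.   -0.97 -0.25]
 [ 1.   -0.   -0.  ]
 [ 0.   -0.25  0.97]]
{"translation": [[-0.61, -0.76, -0.01], [-0.63, -0.75, -0.01], [-0.64, -0.73, -0.01], [-0.66, -0.72, -0.01], [-0.68, -0.7, -0.01], [-0.7, -0.68, -0.01], [-0.71, -0.66, -0.01], [-0.73, -0.65, -0.01]], "twist": [[0.0, 0.0, 0.25], [0.0, 0.0, 0.25], [0.0, 0.0, 0.25], [0.0, 0.0, 0.25], [0.0, 0.0, 0.25], [0.0, 0.0, 0.25], [0.0, 0.0, 0.25], [0.0, 0.0, 0.25]], "gripper": [1, 1, 1, 1, 1, 1, 1, 1]}
{"translation": [[-0.75, -0.63, -0.01], [-0.76, -0.61, -0.0], [-0.78, -0.59, -0.01], [-0.79, -0.57, -0.0], [-0.8, -0.55, -0.01], [-0.82, -0.53, -0.0], [-0.83, -0.51, -0.01], [-0.84, -0.48, -0.0]], "twist": [[0.0, 0.0, 0.25], [0.0, 0.0, 0.25], [0.0, 0.0, 0.25], [0.0, 0.0, 0.25], [0.0, 0.0, 0.25], [0.0, 0.0, 0.25], [0.0, 0.0, 0.25], [0.0, 0.0, 0.26]], "gripper": [1, 1, 1, 1, 1, 1, 1, 1]}
{"translation": [[-0.86, -0.46, -0.01], [-0.87, -0.45, -0.0]], "twist": [[0.0, 0.0, 0.25], [0.0, 0.0, 0.26]], "gripper": [1, 1]}
```

Call:
play_rows:
  translation:
    - [-0.61, -0.76, 0]
    - [-0.63, -0.75, 0]
    - [-0.64, -0.73, 0]
    - [-0.66, -0.72, 0]
    - [-0.68, -0.7, 0]
    - [-0.7, -0.68, 0]
    - [-0.71, -0.66, 0]
    - [-0.73, -0.65, 0]
  twist:
    - [0, 0, 0.25]
    - [0, 0, 0.25]
    - [0, 0, 0.25]
    - [0, 0, 0.25]
    - [0, 0, 0.25]
    - [0, 0, 0.25]
    - [0, 0, 0.25]
    - [0, 0, 0.25]
  gripper: [1, 1, 1, 1, 1, 1, 1, 1]

```text
time: 1.9
tool_pos: [0.2711, 0.2388, 0.4049]
ee_rot: [3.141, 0.001, 2.661]
wrist_force: [1.2, -0.6, 0.8]
width: 0.0939
finger_force: 0.0
```

Call:
play_rows:
  translation:
    - [-0.75, -0.63, 0]
    - [-0.76, -0.61, 0]
    - [-0.78, -0.59, 0]
    - [-0.79, -0.57, 0]
    - [-0.8, -0.55, 0]
    - [-0.82, -0.53, 0]
    - [-0.83, -0.51, 0]
    - [-0.84, -0.48, 0]
  twist:
    - [0, 0, 0.25]
    - [0, 0, 0.25]
    - [0, 0, 0.25]
    - [0, 0, 0.25]
    - [0, 0, 0.25]
    - [0, 0, 0.25]
    - [0, 0, 0.25]
    - [0, 0, 0.25]
  gripper: [1, 1, 1, 1, 1, 1, 1, 1]

```text
time: 2.7
tool_pos: [0.3902, -0.0496, 0.405]
ee_rot: [3.141, 0.001, 2.46]
wrist_force: [1.1, 0.7, 0.4]
width: 0.094
finger_force: 0.0
```

Call:
play_rows:
  translation:
    - [-0.86, -0.46, 0]
    - [-0.87, -0.45, 0]
    - [0, 0, 0]
  twist:
    - [0, 0, 0.25]
    - [0, 0, 0.25]
    - [0, 0, 0]
  gripper: [1, 1, 1]

```text
time: 3.0
tool_pos: [0.421, -0.1234, 0.404]
ee_rot: [-3.14, -0.0, 2.406]
wrist_force: [-0.4, 0.5, 0.1]
width: 0.0938
finger_force: 0.0
```

```bash
python3 - <<'E'
from h import *
o=robot.get_obs();print(o['time'],o['tool_pos'],o['ee_rot'])
look('wrist',['bin_floor','tan_lift_centre','black_lift_centre','wax_centre','lid_roller','lid_hinge','well'],'w1')
E
```

```text
3.0 [ 0.42104183 -0.12342592  0.40403235] [-3.14033912e+00 -7.70359668e-05  2.40640766e+00]
wrist bin_floor []
wrist tan_lift_centre [([0.5287, -0.045, 0.0096], 0.92)]
wrist black_lift_centre [([0.4958, -0.0961, 0.0074], 0.86)]
wrist wax_centre [([0.4544, -0.1495, 0.0139], 0.92), ([0.2219, -0.3469, 0.0074], 0.67), ([0.3262, -0.1846, 0.0105], 0.66)]
wrist lid_roller [([0.4496, -0.3452, 0.0972], 0.68)]
wrist lid_hinge []
wrist well [([0.4923, -0.3841, 0.0564], 0.82)]
```

View pics/w1.png

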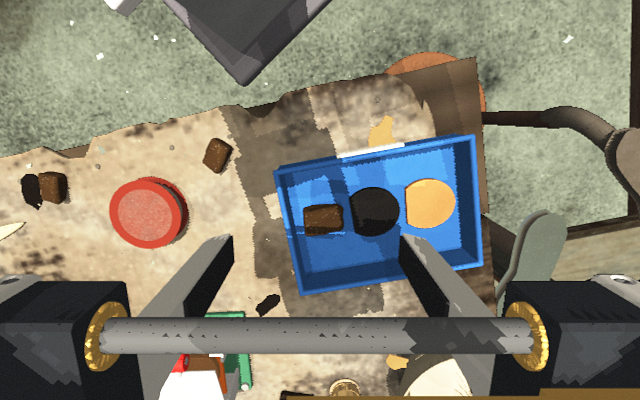

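The wrist view shows wax (323,219), black lift (374,211) and tan lift (430,203). The tan lift's straight edge faces the black one, rounded side right; roller partly in view at (180,362). Next I fit the tan lift's outline and go look at the magazine.

```bash
cat >> h.py <<'E'
def tan_fit(c,im,zt,near):
    """top outline of a tan lift at height zt near a world xy: fit centre and yaw of its minimal-area rectangle"""
    hsv=cv2.cvtColor(im,cv2.COLOR_RGB2HSV); m=cv2.inRange(hsv,(8,80,120),(28,255,255))
    m=cv2.morphologyEx(m,cv2.MORPH_OPEN,np.ones((3,3)))
    cs,_=cv2.findContours(m,cv2.RETR_EXTERNAL,cv2.CHAIN_APPROX_NONE); res=[]
    for k in cs:
        if cv2.contourArea(k)<200: continue
        w=np.array([pix2z(c,u,zt)[:2] for u in k[:,0]]); 
        if np.linalg.norm(w.mean(0)-near)>.04: continue
        rc=cv2.minAreaRect((w*1000).astype(np.float32)); cen=cv2.moments((w*1000).astype(np.float32))
        res.append((rc,(cen['m10']/cen['m00'],cen['m01']/cen['m00'])))
    return res
E
python3 - <<'E'
from h import *
c=cam('wrist');im=cv2.imread('pics/w1.png')[:,:,::-1].copy()
print(tan_fit(c,im,.012,[.527,-.045]))
ct=cam('top');it=cv2.imread('pics/top0.png')[:,:,::-1].copy();print(tan_fit(ct,it,.012,[.527,-.045]))
for uv in [(275,168),(474,135),(483,268),(301,295)]: print(pix2z(c,uv,.045).round(4))
plan([.53,-.40,.38],2.41,1)
E
```

```text
[(((523.657958984375, -39.76199722290039), (54.935001373291016, 58.67253494262695), 55.53153991699219), (522.6894196064958, -41.30572614869422))]
[(((523.29296875, -43.31462097167969), (53.9776496887207, 55.8170166015625), 54.861881256103516), (522.4144251577828, -45.0805459905039))]
[ 0.3754 -0.1379  0.045 ]
[0.4828 0.0318 0.045 ]
[ 0.6078 -0.0437  0.045 ]
[ 0.499  -0.2151  0.045 ]
{"translation": [[-0.84, -0.43, 0.08], [-0.84, -0.43, 0.08], [-0.84, -0.42, 0.08], [-0.84, -0.43, 0.08], [-0.84, -0.42, 0.08], [-0.84, -0.42, 0.08], [-0.85, -0.43, 0.07], [-0.84, -0.42, 0.08]], "twist": [[0.0, 0.0, 0.0], [0.0, 0.0, 0.01], [0.0, 0.0, 0.0], [0.0, 0.0, 0.01], [0.0, 0.0, 0.0], [0.0, 0.0, 0.01], [0.0, 0.0, 0.0], [0.0, 0.01, 0.01]], "gripper": [1, 1, 1, 1, 1, 1, 1, 1]}
```

Call:
play_rows:
  translation:
    - [-0.84, -0.43, 0.08]
    - [-0.84, -0.43, 0.08]
    - [-0.84, -0.43, 0.08]
    - [-0.84, -0.43, 0.08]
    - [-0.84, -0.43, 0.08]
    - [-0.84, -0.42, 0.08]
    - [-0.84, -0.42, 0.08]
    - [-0.84, -0.42, 0.08]
  twist:
    - [0, 0, 0]
    - [0, 0, 0]
    - [0, 0, 0]
    - [0, 0, 0]
    - [0, 0, 0]
    - [0, 0, 0]
    - [0, 0, 0]
    - [0, 0, 0]
  gripper: [1, 1, 1, 1, 1, 1, 1, 1]

```text
time: 4.2
tool_pos: [0.5303, -0.4015, 0.3791]
ee_rot: [3.141, 0.0, 2.413]
wrist_force: [0.5, 1.2, -0.0]
width: 0.0939
finger_force: 0.0
```

Call:
play_rows:
  translation:
    - [0, 0, 0]
  twist:
    - [0, 0, 0]
  gripper: [1]

```text
time: 4.3
tool_pos: [0.5303, -0.4039, 0.3757]
ee_rot: [-3.141, -0.003, 2.41]
wrist_force: [0.5, 0.5, -0.7]
width: 0.0939
finger_force: 0.0
```

```bash
python3 - <<'E'
from h import *
o=robot.get_obs();print(o['time'],o['tool_pos'],o['ee_rot'])
m,_=look('wrist',['lid_roller','lid_hinge','well','loaded_lift_centre'],'w2')
np.save('w2cam.npy',np.array(m,dtype=object),allow_pickle=True)
E
```

```text
4.3 [ 0.53033345 -0.403904    0.37573644] [-3.14074300e+00 -3.02220601e-03  2.40967511e+00]
wrist lid_roller [([0.4481, -0.3447, 0.0931], 0.86)]
wrist lid_hinge []
wrist well [([0.4952, -0.384, 0.0536], 0.83)]
wrist loaded_lift_centre []Traceback (most recent call last):
  File "<stdin>", line 4, in <module>
ValueError: could not broadcast input array from shape (3,3) into shape (3,)
```

View pics/w2.png

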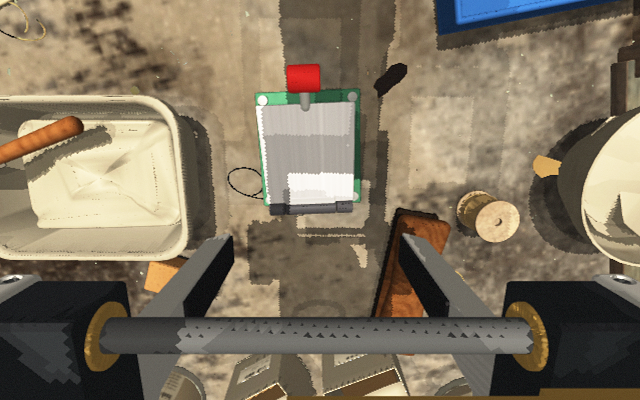

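The roller is at px (303,78), spanning 287–320, and the hinge barrel runs from (271,209) to (352,206). I'll compute the hinge geometry and lid angle from these.

```bash
python3 - <<'E'
from h import *
c=cam('wrist');im=cv2.imread('pics/w2.png')
red=(im[:,:,2]>150)&(im[:,:,1]<60)&(im[:,:,0]<60);ys,xs=np.where(red);rc=cv2.minAreaRect(np.c_[xs,ys].astype(np.float32));print(rc)
a=pix2z(c,(271,209),.0635);b=pix2z(c,(352,206),.0635);print('hinge ends',a,b,'yaw y',np.arctan2(*(b-a)[[1,0]]),(a+b)/2)
ct=cam('top');it=cv2.imread('pics/top0.png');cs=cam('side');is_=cv2.imread('pics/side0.png')
def redc(i,x0,x1,y0,y1):
    s=i[y0:y1,x0:x1].astype(int);m=(s[:,:,2]>130)&(s[:,:,1]<70)&(s[:,:,0]<80);y,x=np.where(m);return x.mean()+x0,y.mean()+y0,len(x)
pt=redc(it,380,405,185,212);ps=redc(is_,325,362,195,225);print(pt,ps)
# triangulate from all three
def ray(c,uv):
    K,r,t=c;M=R.from_rotvec(r);return -M.inv().apply(t),M.inv().apply(np.linalg.solve(K,[*uv[:2],1]))
def tri(rs):
    A=0;B=0
    for C,d in rs:
        d=d/np.linalg.norm(d);P=np.eye(3)-np.outer(d,d);A=A+P;B=B+P@C
    return np.linalg.solve(A,B)
rs=[ray(c,rc[0]),ray(ct,pt),ray(cs,ps)]
print(tri(rs),tri([rs[0],rs[2]]),tri(rs[:2]))
E
```

```text
((303.0, 77.0), (26.0, 32.0), 90.0)
hinge ends [ 0.50856086 -0.43867797  0.0635    ] [ 0.55575958 -0.3816019   0.0635    ] yaw y 0.8798405697950697 [ 0.53216022 -0.41013993  0.0635    ]
(np.float64(387.0), np.float64(201.0), 1) (np.float64(342.4366197183099), np.float64(212.53521126760563), 71)
[ 0.44845392 -0.33895695  0.08673513] [ 0.44802339 -0.34189948  0.08887932] [ 0.44753711 -0.33879145  0.08408723]
```

```bash
python3 - <<'E'
from h import *
s=plan([.4485,-.343,.33],2.45,0.1)
plan([.4485,-.343,.279],2.45,0.1,start=s)
E
```

```text
{"translation": [[0.82, -0.1, 0.42], [0.82, -0.09, 0.42], [0.82, -0.08, 0.41]], "twist": [[0.0, 0.0, -0.12], [0.0, 0.01, -0.12], [0.0, 0.0, -0.13]], "gripper": [0.1, 0.1, 0.1]}
{"translation": [[-0.0, -0.0, 0.64], [-0.0, -0.0, 0.63]], "twist": [[0.0, 0.0, 0.0], [0.0, 0.0, 0.0]], "gripper": [0.1, 0.1]}
```

Call:
play_rows:
  translation:
    - [0.82, -0.1, 0.42]
    - [0.82, -0.09, 0.42]
    - [0.82, -0.08, 0.41]
    - [0, 0, 0]
    - [0, 0, 0]
  twist:
    - [0, 0, -0.12]
    - [0, 0.01, -0.12]
    - [0, 0, -0.13]
    - [0, 0, 0]
    - [0, 0, 0]
  gripper: [0.1, 0.1, 0.1, 0.1, 0.1]

```text
time: 5.05
tool_pos: [0.4478, -0.3431, 0.33]
ee_rot: [3.141, 0.001, 2.45]
wrist_force: [-0.3, -0.3, 0.9]
width: 0.0574
finger_force: 0.0
```

```bash
python3 - <<'E'
from h import *
print(robot.get_obs()['tool_pos'])
look('wrist',['lid_roller'],'w3')
plan([.4485,-.343,.279],2.45,0.1)
E
```

```text
[ 0.44784843 -0.3430714   0.32996584]
wrist lid_roller [([0.4471, -0.347, 0.0952], 0.72)]
{"translation": [[0.02, 0.01, 0.66], [0.02, 0.01, 0.66]], "twist": [[-0.0, 0.02, -0.0], [-0.0, 0.02, -0.01]], "gripper": [0.1, 0.1]}
```

View pics/w3.png

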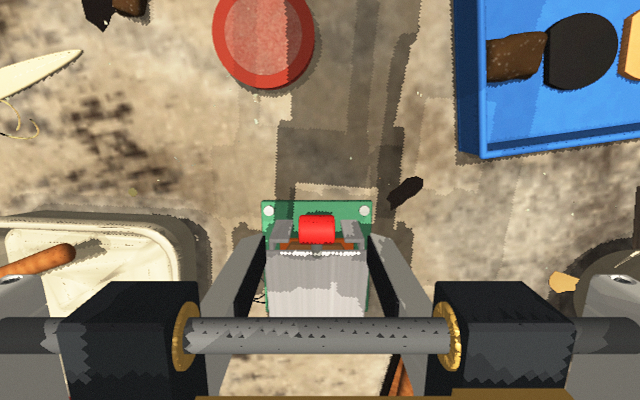

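The roller is at px (317,229), centred between the fingers at x≈265 and 372. Descend and pinch.

Call:
play_rows:
  translation:
    - [0, 0, 0.66]
    - [0, 0, 0.63]
    - [0, 0, 0]
  twist:
    - [0, 0.02, 0]
    - [0, 0, 0]
    - [0, 0, 0]
  gripper: [0.1, 0.1, 0.1]

```text
time: 5.45
tool_pos: [0.4486, -0.3444, 0.2753]
ee_rot: [3.141, -0.007, 2.449]
wrist_force: [-0.3, 0.4, -0.2]
width: 0.0516
finger_force: 0.0
```

```bash
python3 - <<'E'
from h import *
o=robot.get_obs();print(o['tool_pos'],o['wrist_force'])
c,im=look('wrist',[])
b=im[:,:,::-1];red=(b[:,:,2]>130)&(b[:,:,1]<70)&(b[:,:,0]<80);red[:120]=0;ys,xs=np.where(red);print(xs.min(),xs.max(),ys.min(),ys.max())
A=R.from_euler('xyz',o['ee_rot'])
for z in (.16,.19,.199):print(z,proj(c,o['tool_pos']+A.apply([0,0,z])))
for P in ([.4485,-.343,.09],[.446,-.341,.09],[.451,-.345,.09],[.4485,-.343,.1]): print(proj(c,P))
E
```

```text
[ 0.44858792 -0.34437758  0.2752754 ] [-0.30315617  0.44091581 -0.15514325]
285 349 245 282
0.16 [[320.48200223 280.36143037]]
0.19 [[319.80954749 254.15495737]]
0.199 [[319.64738452 247.83524644]]
[[321.64168487 258.35749798]]
[[321.55188771 252.73213137]]
[[321.73069125 263.93332552]]
[[321.95977079 266.43605078]]
```

```bash
python3 - <<'E'
from h import *
c,im=look('wrist',[],'w4')
b=im[:,:,::-1];red=((b[:,:,2]>130)&(b[:,:,1]<70)&(b[:,:,0]<80)).astype(np.uint8)
n,l,s,ce=cv2.connectedComponentsWithStats(red)
print(s[s[:,4]>30],ce[s[:,4]>30])
E
```

```text
[[     0      0    640    400 253925]
 [   301      6      9     10     31]
 [   293    242     57     38   1754]] [[319.54164025 199.27412031]
 [305.83870968  10.83870968]
 [317.83352338 260.66761688]]
```

View pics/w4.png

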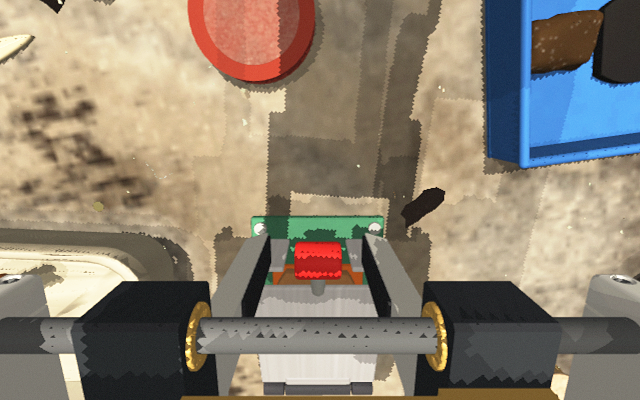

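The roller is at px (318,261), 46 px wide, right between the finger tips. Close.

Call:
play_rows:
  translation:
    - [0, 0, 0]
    - [0, 0, 0]
    - [0, 0, 0]
    - [0, 0, 0]
    - [0, 0, 0]
    - [0, 0, 0]
  twist:
    - [0, 0, 0]
    - [0, 0, 0]
    - [0, 0, 0]
    - [0, 0, 0]
    - [0, 0, 0]
    - [0, 0, 0]
  gripper: [-1, -1, -1, -1, -1, -1]

```text
time: 6.15
tool_pos: [0.4487, -0.344, 0.278]
ee_rot: [3.14, -0.002, 2.449]
wrist_force: [3.3, 2.7, 1.8]
width: 0.0236
finger_force: 30.0
```

```bash
python3 - <<'E'
import numpy as np,json
th=np.linspace(.245,1.89,17);x=-.11*np.cos(th);z=.11*np.sin(th)
r=[[round(-a/.04,2),0,round(-b/.04,2)] for a,b in zip(np.diff(x),np.diff(z))];print(r[:8]);print(r[8:])
E
```

```text
[[np.float64(-0.08), 0, np.float64(-0.27)], [np.float64(-0.11), 0, np.float64(-0.26)], [np.float64(-0.14), 0, np.float64(-0.25)], [np.float64(-0.16), 0, np.float64(-0.23)], [np.float64(-0.18), 0, np.float64(-0.21)], [np.float64(-0.2), 0, np.float64(-0.19)], [np.float64(-0.22), 0, np.float64(-0.17)], [np.float64(-0.24), 0, np.float64(-0.15)]]
[[np.float64(-0.25), 0, np.float64(-0.12)], [np.float64(-0.27), 0, np.float64(-0.1)], [np.float64(-0.27), 0, np.float64(-0.07)], [np.float64(-0.28), 0, np.float64(-0.04)], [np.float64(-0.28), 0, np.float64(-0.01)], [np.float64(-0.28), 0, np.float64(0.02)], [np.float64(-0.28), 0, np.float64(0.05)], [np.float64(-0.27), 0, np.float64(0.07)]]
```

Call:
play_rows:
  translation:
    - [-0.08, 0, -0.27]
    - [-0.11, 0, -0.26]
    - [-0.14, 0, -0.25]
    - [-0.16, 0, -0.23]
    - [-0.18, 0, -0.21]
    - [-0.2, 0, -0.19]
    - [-0.22, 0, -0.17]
    - [-0.24, 0, -0.15]
  twist:
    - [0, 0, 0]
    - [0, 0, 0]
    - [0, 0, 0]
    - [0, 0, 0]
    - [0, 0, 0]
    - [0, 0, 0]
    - [0, 0, 0]
    - [0, 0, 0]
  gripper: [-1, -1, -1, -1, -1, -1, -1, -1]

```text
time: 6.95
tool_pos: [0.4897, -0.3779, 0.3452]
ee_rot: [3.14, -0.007, 2.449]
wrist_force: [2.9, 3.2, -5.4]
width: 0.0237
finger_force: 30.0
```

Call:
play_rows:
  translation:
    - [-0.25, 0, -0.12]
    - [-0.27, 0, -0.1]
    - [-0.27, 0, -0.07]
    - [-0.28, 0, -0.04]
    - [-0.28, 0, -0.01]
    - [-0.28, 0, 0.02]
    - [-0.28, 0, 0.05]
    - [-0.27, 0, 0.07]
  twist:
    - [0, 0, 0]
    - [0, 0, 0]
    - [0, 0, 0]
    - [0, 0, 0]
    - [0, 0, 0]
    - [0, 0, 0]
    - [0, 0, 0]
    - [0, 0, 0]
  gripper: [-1, -1, -1, -1, -1, -1, -1, -1]

```text
time: 7.75
tool_pos: [0.557, -0.4334, 0.3541]
ee_rot: [3.14, -0.006, 2.45]
wrist_force: [1.7, 5.3, -1.1]
width: 0.0236
finger_force: 30.0
```

Call:
play_rows:
  translation:
    - [0, 0, 0]
  twist:
    - [0, 0, 0]
  gripper: [-1]

```text
time: 7.85
tool_pos: [0.5576, -0.434, 0.3536]
ee_rot: [3.14, -0.003, 2.45]
wrist_force: [4.2, 2.3, -1.3]
width: 0.0239
finger_force: 30.0
```

```bash
python3 - <<'E'
from h import *
look('side',['lid_roller','well','loaded_lift_centre','lid_hinge'],'s2')
look('top',['lid_roller','well','loaded_lift_centre','lid_hinge'],'t2')
E
```

```text
side lid_roller [([0.5585, -0.4311, 0.1673], 0.9)]
side well [([0.4923, -0.3796, 0.0593], 0.87)]
side loaded_lift_centre [([0.4918, -0.3799, 0.053], 0.74)]
side lid_hinge [([0.5275, -0.4104, 0.0666], 0.91)]
top lid_roller []
top well []
top loaded_lift_centre []
top lid_hinge []
```

Call:
play_rows:
  translation:
    - [0, 0, 0]
    - [0, 0, 0]
    - [0, 0, 0]
    - [0, 0, 0]
    - [0, 0, -0.7]
    - [0, 0, -0.8]
    - [0, 0, 0]
  twist:
    - [0, 0, 0]
    - [0, 0, 0]
    - [0, 0, 0]
    - [0, 0, 0]
    - [0, 0, 0]
    - [0, 0, 0]
    - [0, 0, 0]
  gripper: [0.1, 0.1, 0.1, 0.1, 0.3, 0.5, 0.5]

```text
time: 9.05
tool_pos: [0.5563, -0.4345, 0.4209]
ee_rot: [-3.141, 0.008, 2.448]
wrist_force: [-0.3, 0.3, 0.7]
width: 0.0698
finger_force: 0.0
```

```bash
python3 - <<'E'
from h import *
o=robot.get_obs();print(o['tool_pos'],o['width'],o['wrist_force'])
c,im=look('wrist',['loaded_lift_centre','well','lid_roller'],'w5')
print(tan_fit(c,im,.054,[.492,-.38]))
u=np.array([np.cos(-.69),np.sin(-.69)]);v=np.array([-u[1],u[0]]);W=np.array([.4924,-.380])
for a,b in ((-33,-34),(33,-34),(33,34),(-33,34)): print(proj(c,[*(W+a/1e3*u+b/1e3*v),.06]))
# way to the lift: tool yaw, z 0.25 above
L=np.array([.5235,-.041])
s=plan([*L,.33],.97,.6,start=(o['tool_pos'],o['ee_rot'][2]))
E
```

```text
[ 0.55630504 -0.43449277  0.42094158] 0.06975154613753537 [-0.32485714  0.27676193  0.68809019]
wrist loaded_lift_centre [([0.4923, -0.3819, 0.0485], 0.74)]
wrist well []
wrist lid_roller [([0.5573, -0.4357, 0.1691], 0.8)]
[(((491.3567810058594, -381.6168518066406), (61.08832550048828, 60.279327392578125), 50.30438232421875), (491.71896268131496, -381.58933695483796))]
[[283.45862931  63.88268424]]
[[285.4308544  135.25169305]]
[[353.9663457  134.94638515]]
[[355.72139095  63.51489566]]
{"translation": [[0.46, 0.47, 0.15], [0.51, 0.42, 0.15], [0.54, 0.37, 0.15], [0.58, 0.31, 0.15], [0.61, 0.26, 0.15], [0.63, 0.2, 0.15], [0.64, 0.13, 0.15], [0.65, 0.07, 0.15]], "twist": [[-0.0, -0.0, 0.99], [-0.0, -0.0, 0.99], [-0.0, -0.0, 0.98], [-0.0, -0.0, 0.99], [-0.0, -0.0, 0.98], [-0.0, -0.0, 0.99], [-0.0, -0.0, 0.98], [-0.0, -0.0, 0.99]], "gripper": [0.6, 0.6, 0.6, 0.6, 0.6, 0.6, 0.6, 0.6]}
{"translation": [[0.66, 0.0, 0.15], [0.66, -0.06, 0.15], [0.65, -0.13, 0.15], [0.63, -0.19, 0.16], [0.61, -0.25, 0.15], [0.58, -0.3, 0.16], [0.55, -0.36, 0.15]], "twist": [[-0.0, -0.0, 0.98], [-0.0, -0.0, 0.99], [-0.0, -0.0, 0.98], [-0.0, -0.0, 0.99], [-0.0, -0.0, 0.98], [-0.0, -0.0, 0.99], [-0.0, -0.0, 0.98]], "gripper": [0.6, 0.6, 0.6, 0.6, 0.6, 0.6, 0.6]}
```

View pics/w5.png

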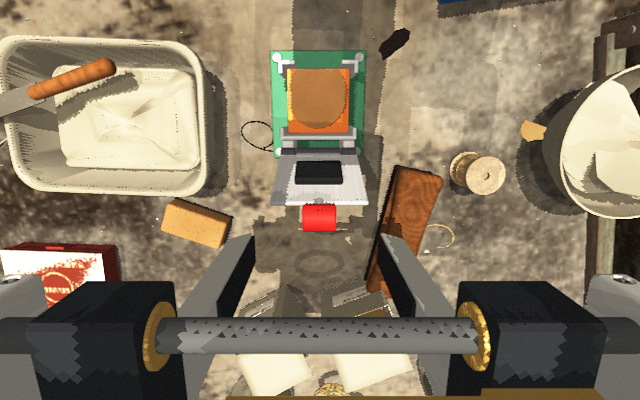

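The open well is at px (319,98): the loaded tan lift has its straight edge forward (y≈68) and rounded side to the hinge, and the lid leans back with its roller at (319,217). The loaded lift's x therefore equals the magazine's x, so I grasp at tool yaw 0.97 and place at −0.69.

Call:
play_rows:
  translation:
    - [0.46, 0.47, 0.15]
    - [0.51, 0.42, 0.15]
    - [0.54, 0.37, 0.15]
    - [0.58, 0.31, 0.15]
    - [0.61, 0.26, 0.15]
    - [0.63, 0.2, 0.15]
    - [0.64, 0.13, 0.15]
    - [0.65, 0.07, 0.15]
  twist:
    - [0, 0, 0.99]
    - [0, 0, 0.99]
    - [0, 0, 0.98]
    - [0, 0, 0.99]
    - [0, 0, 0.98]
    - [0, 0, 0.99]
    - [0, 0, 0.98]
    - [0, 0, 0.99]
  gripper: [0.6, 0.6, 0.6, 0.6, 0.6, 0.6, 0.6, 0.6]

```text
time: 10.05
tool_pos: [0.5383, -0.2232, 0.3641]
ee_rot: [-3.136, -0.004, 1.656]
wrist_force: [0.3, -0.1, 0.3]
width: 0.0751
finger_force: 0.0
```

Call:
play_rows:
  translation:
    - [0.66, 0, 0.15]
    - [0.66, -0.06, 0.15]
    - [0.65, -0.13, 0.15]
    - [0.63, -0.19, 0.15]
    - [0.61, -0.25, 0.15]
    - [0.58, -0.3, 0.15]
    - [0.55, -0.36, 0.15]
    - [0, 0, 0]
  twist:
    - [0, 0, 0.98]
    - [0, 0, 0.99]
    - [0, 0, 0.98]
    - [0, 0, 0.99]
    - [0, 0, 0.98]
    - [0, 0, 0.99]
    - [0, 0, 0.98]
    - [0, 0, 0]
  gripper: [0.6, 0.6, 0.6, 0.6, 0.6, 0.6, 0.6, 0.6]

```text
time: 10.85
tool_pos: [0.5223, -0.038, 0.3221]
ee_rot: [-3.133, 0.001, 0.974]
wrist_force: [0.7, -0.1, 0.1]
width: 0.0752
finger_force: 0.0
```

```bash
python3 - <<'E'
from h import *
robot.snapshot('wrist')
o=robot.get_obs();print(o['time'],o['tool_pos'],o['ee_rot'],o['width'])
c,im=look('wrist',['tan_lift_centre','black_lift_centre','wax_centre'],'w6')
print(tan_fit(c,im,.012,[.5235,-.041]))
ct,it=look('top',['tan_lift_centre'])
E
```

```text
10.9 [ 0.52274149 -0.03934457  0.32294228] [-3.13497814e+00  1.65307565e-03  9.74432383e-01] 0.07525534756378656
wrist tan_lift_centre [([0.5275, -0.0409, 0.0112], 0.79)]
wrist black_lift_centre [([0.4933, -0.096, 0.01], 0.94), ([0.4525, -0.147, 0.0142], 0.51)]
wrist wax_centre [([0.4536, -0.1488, 0.0137], 0.9), ([0.5296, -0.0413, 0.0118], 0.21)]
[(((524.8649291992188, -44.66499328613281), (55.17851638793945, 56.57465362548828), 55.81837844848633), (523.9947907378755, -46.09395317756878))]
top tan_lift_centre [([0.5298, -0.0419, 0.0061], 0.7), ([0.4885, -0.0973, 0.004], 0.33)]
```

View pics/w6.png

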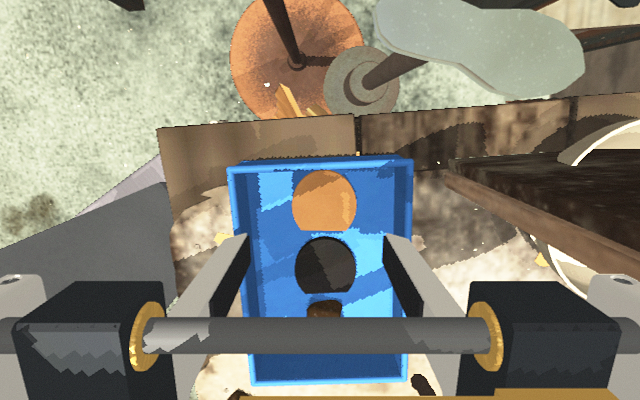

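The tan lift is at px (324,201), straight edge toward the black lift, with the fingers clear of both bin walls. Descend.

```bash
python3 - <<'E'
from h import *
o=robot.get_obs();print(o['tool_pos'],o['ee_rot'])
s=plan([.5245,-.0425,.215],.972,.6)
E
```

```text
[ 0.52361501 -0.04142476  0.32518208] [-3.13892116e+00 -2.27811160e-04  9.69789503e-01]
{"translation": [[-0.0, 0.01, 0.92], [-0.01, 0.01, 0.92], [-0.0, 0.02, 0.91]], "twist": [[-0.01, -0.0, -0.01], [-0.01, -0.0, -0.01], [-0.01, -0.0, -0.0]], "gripper": [0.6, 0.6, 0.6]}
```

Call:
play_rows:
  translation:
    - [0, 0.01, 0.7]
    - [0, 0.01, 0.7]
    - [0, 0.02, 0.7]
    - [0, 0, 0.65]
    - [0, 0, 0]
    - [0, 0, 0]
  twist:
    - [0, 0, 0]
    - [0, 0, 0]
    - [0, 0, 0]
    - [0, 0, 0]
    - [0, 0, 0]
    - [0, 0, 0]
  gripper: [0.6, 0.6, 0.6, 0.6, 0.6, 0.6]

```text
time: 11.8
tool_pos: [0.5247, -0.0417, 0.2153]
ee_rot: [-3.138, -0.0, 0.97]
wrist_force: [0.6, 0.2, 1.2]
width: 0.0748
finger_force: 0.0
```

Call:
play_rows:
  translation:
    - [0, 0, 0]
    - [0, 0, 0]
  twist:
    - [0, 0, 0]
    - [0, 0, 0]
  gripper: [0.6, 0.6]

```text
time: 12.0
tool_pos: [0.5254, -0.0414, 0.2172]
ee_rot: [3.141, -0.002, 0.971]
wrist_force: [0.5, 0.4, 0.2]
width: 0.0752
finger_force: 0.0
```

Call:
play_rows:
  translation:
    - [0, 0, 0.14]
    - [0, 0, 0.13]
    - [0, 0, 0]
    - [0, 0, 0]
  twist:
    - [0, 0, 0]
    - [0, 0, 0]
    - [0, 0, 0]
    - [0, 0, 0]
  gripper: [0.6, 0.6, 0.6, 0.6]

```text
time: 12.4
tool_pos: [0.5244, -0.041, 0.204]
ee_rot: [-3.138, -0.0, 0.971]
wrist_force: [0.4, -0.4, -0.4]
width: 0.0752
finger_force: 0.0
```

Call:
play_rows:
  translation:
    - [0, 0, 0]
    - [0, 0, 0]
    - [0, 0, 0]
    - [0, 0, 0]
    - [0, 0, 0]
  twist:
    - [0, 0, 0]
    - [0, 0, 0]
    - [0, 0, 0]
    - [0, 0, 0]
    - [0, 0, 0]
  gripper: [0.1, 0.1, 0.1, 0.1, 0.1]

```text
time: 12.9
tool_pos: [0.5245, -0.0411, 0.2043]
ee_rot: [-3.138, -0.0, 0.971]
wrist_force: [-0.0, -0.7, -1.3]
width: 0.0557
finger_force: 29.9
```

```bash
cat > fit.py <<'E'
from h import *
o=robot.get_obs();print(o['tool_pos'],o['width'],o['finger_force'])
c,im=look('wrist',['tan_lift_centre'],'w7')
hsv=cv2.cvtColor(im,cv2.COLOR_RGB2HSV);m=cv2.inRange(hsv,(8,80,100),(28,255,255))
n,l,s,ce=cv2.connectedComponentsWithStats(m)
zt=o['tool_pos'][2]-.192
A=R.from_euler('xyz',o['ee_rot'])
for i in range(1,n):
    if s[i,4]>800:
        ys,xs=np.where(l==i);w=np.array([A.inv().apply(pix2z(c,u,zt)-o['tool_pos']) for u in zip(xs,ys)])
        print(s[i],'tool x range',np.percentile(w[:,0],[.2,99.8]).round(4),'y',np.percentile(w[:,1],[.2,99.8]).round(4))
        for a in np.arange(-.03,.03,.005):
            k=w[abs(w[:,0]-a)<.0012]; 
            if len(k): print(round(a,3),k[:,1].min().round(4),k[:,1].max().round(4))
E
python3 fit.py
```

```text
[ 0.52450874 -0.04113828  0.20427322] 0.05570232004801821 29.930491078243904
wrist tan_lift_centre [([0.5233, -0.0407, 0.0111], 0.68)]
[ 214    0  118  121 8995] tool x range [0.0696 0.1223] y [-0.0478  0.0055]
[ 279    0   89   49 3444] tool x range [0.102  0.1222] y [-0.0159  0.0234]
[  383    95   257    90 13142] tool x range [0.0376 0.0802] y [0.0351 0.1653]
[   51   114   325   176 24252] tool x range [-0.0193  0.0709] y [-0.1325  0.0279]
-0.025 -0.1266 -0.1266
-0.02 -0.1264 -0.1196
-0.015 -0.1277 -0.1213
-0.01 -0.128 -0.1196
-0.005 -0.1285 -0.1033
0.0 -0.1286 -0.0987
0.005 -0.1293 -0.0989
0.01 -0.1295 -0.0914
0.015 -0.1301 -0.0914
0.02 -0.1304 -0.0917
0.025 -0.1312 -0.081
[ 507  201  133   80 3979] tool x range [-0.017   0.0269] y [0.1021 0.1802]
-0.015 0.1556 0.1805
-0.01 0.1468 0.1793
-0.005 0.1382 0.1782
0.0 0.1285 0.1736
0.005 0.1194 0.1633
0.01 0.1106 0.1497
0.015 0.1061 0.1374
0.02 0.1056 0.1253
0.025 0.1009 0.1133
[ 265  213  103   87 7856] tool x range [-0.0303  0.0209] y [-0.028   0.0281]
-0.03 -0.0211 0.0205
-0.025 -0.0244 0.0238
-0.02 -0.0265 0.0264
-0.015 -0.028 0.0275
-0.01 -0.0284 0.0284
-0.005 -0.0282 0.0282
0.0 -0.028 0.028
0.005 -0.0273 0.0267
0.01 -0.0249 0.0249
0.015 -0.022 0.0221
0.02 -0.0176 0.0177
[175 301  28  71 940] tool x range [-0.0793 -0.0316] y [-0.0847 -0.0661]
[430 301  28  71 993] tool x range [-0.0791 -0.0315] y [0.0658 0.0845]
[ 191  388  380   12 2376] tool x range [-0.1001 -0.0915] y [-0.0774  0.1565]
```

The grip sits about 5 mm too far toward the rounded edge; I'll regrasp shifted by −6 mm in tool x.

Call:
play_rows:
  translation:
    - [0, 0, 0]
    - [0, 0, 0]
    - [0, 0, 0]
    - [-0.15, 0, 0]
    - [0, 0, 0]
  twist:
    - [0, 0, 0]
    - [0, 0, 0]
    - [0, 0, 0]
    - [0, 0, 0]
    - [0, 0, 0]
  gripper: [0.6, 0.6, 0.6, 0.6, 0.6]

```text
time: 13.5
tool_pos: [0.5208, -0.0465, 0.2043]
ee_rot: [-3.138, 0.0, 0.97]
wrist_force: [0.3, 0.6, 0.6]
width: 0.0752
finger_force: 0.0
```

Call:
play_rows:
  translation:
    - [0, 0, 0]
    - [0, 0, 0]
    - [0, 0, 0]
    - [0, 0, 0]
    - [0, 0, 0]
  twist:
    - [0, 0, 0]
    - [0, 0, 0]
    - [0, 0, 0]
    - [0, 0, 0]
    - [0, 0, 0]
  gripper: [0.1, 0.1, 0.1, 0.1, 0.1]

```text
time: 14.0
tool_pos: [0.5212, -0.0461, 0.2043]
ee_rot: [-3.139, -0.0, 0.971]
wrist_force: [-0.4, 0.2, -0.7]
width: 0.0558
finger_force: 29.9
```

Call:
play_rows:
  translation:
    - [0, 0, -0.2]
    - [0, 0, -0.4]
    - [0, 0, -0.6]
    - [0, 0, -0.8]
    - [0, 0, -0.8]
    - [0, 0, -0.5]
    - [0, 0, 0]
  twist:
    - [0, 0, 0]
    - [0, 0, 0]
    - [0, 0, 0]
    - [0, 0, 0]
    - [0, 0, 0]
    - [0, 0, 0]
    - [0, 0, 0]
  gripper: [0.1, 0.1, 0.1, 0.1, 0.1, 0.1, 0.1]

```text
time: 14.7
tool_pos: [0.5222, -0.0464, 0.3409]
ee_rot: [3.137, -0.004, 0.971]
wrist_force: [0.2, 0.5, -0.6]
width: 0.0566
finger_force: 29.9
```

```bash
sed -i 's/s\[i,4\]>800/s[i,4]>800 and abs(ce[i,0]-318)<40 and 150<ce[i,1]<320/' fit.py; python3 fit.py
```

```text
[ 0.52220758 -0.04644158  0.34090396] 0.056553119995268145 29.924165773281857
wrist tan_lift_centre [([0.5247, -0.0427, 0.1465], 0.63)]
[ 264  192  104   98 8437] tool x range [-0.0239  0.0318] y [-0.0279  0.0279]
-0.025 -0.0102 0.0198
-0.02 -0.0236 0.0231
-0.015 -0.0257 0.0258
-0.01 -0.0277 0.0278
-0.005 -0.0282 0.0282
0.0 -0.0279 0.0281
0.005 -0.0283 0.0279
0.01 -0.027 0.0266
0.015 -0.0247 0.0253
0.02 -0.0224 0.0225
0.025 -0.0185 0.0186
```

```bash
python3 - <<'E'
from h import *
s=plan([.4905,-.379,.31],-.69,.1)
E
```

```text
{"translation": [[-0.43, 0.24, 0.04], [-0.4, 0.28, 0.04], [-0.37, 0.32, 0.04], [-0.34, 0.35, 0.04], [-0.31, 0.39, 0.04], [-0.27, 0.41, 0.04], [-0.22, 0.44, 0.04], [-0.18, 0.46, 0.04]], "twist": [[-0.0, 0.0, 0.98], [-0.0, 0.0, 0.98], [-0.0, 0.0, 0.98], [-0.0, 0.0, 0.98], [-0.0, 0.0, 0.98], [-0.0, 0.0, 0.98], [-0.0, 0.0, 0.98], [-0.0, 0.0, 0.97]], "gripper": [0.1, 0.1, 0.1, 0.1, 0.1, 0.1, 0.1, 0.1]}
{"translation": [[-0.14, 0.47, 0.04], [-0.09, 0.48, 0.04], [-0.04, 0.49, 0.03], [0.01, 0.49, 0.04], [0.05, 0.49, 0.03], [0.1, 0.48, 0.04], [0.15, 0.47, 0.03], [0.19, 0.45, 0.04]], "twist": [[-0.0, 0.0, 0.98], [-0.0, 0.0, 0.97], [-0.0, 0.0, 0.98], [-0.0, 0.0, 0.97], [-0.0, 0.01, 0.98], [-0.0, 0.0, 0.97], [-0.0, 0.01, 0.98], [-0.01, 0.0, 0.97]], "gripper": [0.1, 0.1, 0.1, 0.1, 0.1, 0.1, 0.1, 0.1]}
{"translation": [[0.23, 0.44, 0.03]], "twist": [[-0.0, 0.01, 0.98]], "gripper": [0.1]}
```

Call:
play_rows:
  translation:
    - [-0.43, 0.24, 0.04]
    - [-0.4, 0.28, 0.04]
    - [-0.37, 0.32, 0.04]
    - [-0.34, 0.35, 0.04]
    - [-0.31, 0.39, 0.04]
    - [-0.27, 0.41, 0.04]
    - [-0.22, 0.44, 0.04]
    - [-0.18, 0.46, 0.04]
  twist:
    - [0, 0, 0.98]
    - [0, 0, 0.98]
    - [0, 0, 0.98]
    - [0, 0, 0.98]
    - [0, 0, 0.98]
    - [0, 0, 0.98]
    - [0, 0, 0.98]
    - [0, 0, 0.97]
  gripper: [0.1, 0.1, 0.1, 0.1, 0.1, 0.1, 0.1, 0.1]

```text
time: 15.6
tool_pos: [0.5067, -0.2035, 0.3204]
ee_rot: [-3.136, 0.006, 0.184]
wrist_force: [0.5, 0.3, -0.4]
width: 0.0562
finger_force: 29.9
```

Call:
play_rows:
  translation:
    - [-0.14, 0.47, 0.04]
    - [-0.09, 0.48, 0.04]
    - [-0.04, 0.49, 0.03]
    - [0.01, 0.49, 0.04]
    - [0.05, 0.49, 0.03]
    - [0.1, 0.48, 0.04]
    - [0.15, 0.47, 0.03]
    - [0.19, 0.45, 0.04]
  twist:
    - [0, 0, 0.98]
    - [0, 0, 0.97]
    - [0, 0, 0.98]
    - [0, 0, 0.97]
    - [0, 0, 0.98]
    - [0, 0, 0.97]
    - [0, 0, 0.98]
    - [0, 0, 0.97]
  gripper: [0.1, 0.1, 0.1, 0.1, 0.1, 0.1, 0.1, 0.1]

```text
time: 16.4
tool_pos: [0.492, -0.3597, 0.3084]
ee_rot: [-3.141, 0.008, -0.596]
wrist_force: [-1.0, -0.1, -1.3]
width: 0.0557
finger_force: 29.9
```

Call:
play_rows:
  translation:
    - [0.23, 0.44, 0.03]
    - [0, 0, 0]
    - [0, 0, 0]
    - [0, 0, 0]
  twist:
    - [0, 0.01, 0.98]
    - [0, 0, 0]
    - [0, 0, 0]
    - [0, 0, 0]
  gripper: [0.1, 0.1, 0.1, 0.1]

```text
time: 16.8
tool_pos: [0.4905, -0.378, 0.3091]
ee_rot: [-3.141, 0.004, -0.688]
wrist_force: [0.8, -0.1, -0.3]
width: 0.0561
finger_force: 29.9
```

```bash
python3 - <<'E'
from h import *
o=robot.get_obs();print(o['time'],o['width'],o['tool_pos'],o['ee_rot'])
look('side',['tan_lift_centre','well','lid_roller'],'s3')
c,im=look('wrist',['lid_roller','lid_hinge','tan_lift_centre'],'w8')
s=plan([.4905,-.379,.262],-.69,.1,4)
E
```

```text
16.8 0.056060647947500486 [ 0.49045244 -0.37803294  0.30914689] [-3.14076022  0.00411788 -0.68807027]
side tan_lift_centre [([0.4956, -0.3822, 0.112], 0.7)]
side well [([0.4932, -0.377, 0.0607], 0.74)]
side lid_roller [([0.5546, -0.4315, 0.1659], 0.66)]
wrist lid_roller [([0.56, -0.4352, 0.1694], 0.61)]
wrist lid_hinge [([0.5304, -0.4144, 0.0664], 0.62)]
wrist tan_lift_centre [([0.4966, -0.3815, 0.1188], 0.6)]
{"translation": [[0.0, 0.0, 0.3], [0.0, 0.0, 0.3], [0.0, 0.0, 0.3], [0.01, 0.01, 0.31]], "twist": [[-0.0, 0.0, 0.0], [-0.0, 0.01, 0.0], [-0.0, 0.0, 0.0], [-0.0, 0.01, 0.0]], "gripper": [0.1, 0.1, 0.1, 0.1]}
```

View pics/w8.png

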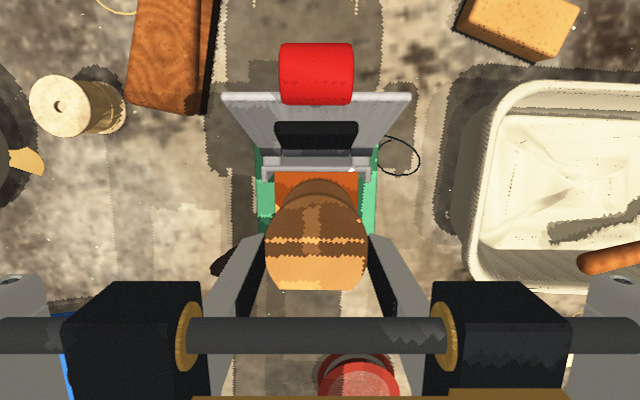

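The lift is held level at px (316,235), aligned with the well (hinge at px x≈316, roller above). The lid is open. Lower it.

Call:
play_rows:
  translation:
    - [-0.02, 0, 0.3]
    - [-0.02, 0, 0.3]
    - [0, 0, 0.25]
    - [0, 0, 0.2]
    - [0, 0, 0.15]
    - [0, 0, 0]
    - [0, 0, 0]
    - [0, 0, 0]
  twist:
    - [0, 0, 0]
    - [0, 0, 0]
    - [0, 0, 0]
    - [0, 0, 0]
    - [0, 0, 0]
    - [0, 0, 0]
    - [0, 0, 0]
    - [0, 0, 0]
  gripper: [0.1, 0.1, 0.1, 0.1, 0.1, 0.1, 0.1, 0.1]

```text
time: 18.0
tool_pos: [0.4893, -0.3781, 0.2628]
ee_rot: [-3.141, 0.001, -0.69]
wrist_force: [-0.5, 0.5, 0.4]
width: 0.0564
finger_force: 29.9
```

Call:
play_rows:
  translation:
    - [0, 0, 0.1]
    - [0, 0, 0.1]
    - [0, 0, 0]
    - [0, 0, 0]
  twist:
    - [0, 0, 0]
    - [0, 0, 0]
    - [0, 0, 0]
    - [0, 0, 0]
  gripper: [0.1, 0.1, 0.1, 0.1]

```text
time: 18.4
tool_pos: [0.4891, -0.3779, 0.2543]
ee_rot: [-3.141, 0.002, -0.69]
wrist_force: [-0.6, 1.4, 0.5]
width: 0.056
finger_force: 30.0
```

Call:
play_rows:
  translation:
    - [0, 0, 0]
    - [0, 0, 0]
    - [0, 0, 0]
    - [0, 0, -0.2]
    - [0, 0, -0.6]
    - [0, 0, -0.9]
    - [0, 0, -0.9]
    - [0, 0, -0.9]
  twist:
    - [0, 0, 0]
    - [0, 0, 0]
    - [0, 0, 0]
    - [0, 0, 0]
    - [0, 0, 0]
    - [0, 0, 0]
    - [0, 0, 0]
    - [0, 0, 0]
  gripper: [0.5, 0.5, 0.5, 0.5, 0.5, 0.5, 0.5, 0.5]

```text
time: 19.2
tool_pos: [0.4891, -0.378, 0.3961]
ee_rot: [-3.141, 0.002, -0.69]
wrist_force: [0.6, -0.8, -0.4]
width: 0.0705
finger_force: 0.0
```

```bash
python3 - <<'E'
from h import *
robot.snapshot('wrist')
o=robot.get_obs();print(o['time'],o['tool_pos'],o['width'])
look('side',['tan_lift_centre','lid_roller'],'s4')
c,im=look('wrist',['lid_roller','tan_lift_centre','loaded_lift_centre'],'w9')
print(tan_fit(c,im,.062,[.492,-.38]))
u=np.array([np.cos(-.69),np.sin(-.69)]);v=np.array([-u[1],u[0]]);W=np.array([.4924,-.380])
pts=[proj(c,[*(W+a/1e3*u+b/1e3*v),.06])[0].astype(int) for a,b in ((-33,-34),(33,-34),(33,34),(-33,34))]
b=im[:,:,::-1].copy();cv2.polylines(b,[np.array(pts)],True,(255,0,255),1)
s=cv2.imread('pics/s4.png')[130:280,280:480]
w=cv2.resize(b[60:310,190:440],(500,500),interpolation=cv2.INTER_CUBIC);s=cv2.resize(s,(300,225),interpolation=cv2.INTER_CUBIC)
out=np.zeros((500,800,3),np.uint8);out[:,:500]=w;out[:225,500:]=s;cv2.imwrite('pics/chk.png',out)
E
```

```text
19.25 [ 0.48948785 -0.37829427  0.40432904] 0.07048376678722792
side tan_lift_centre [([0.494, -0.3825, 0.06], 0.87)]
side lid_roller [([0.4928, -0.3804, 0.0536], 0.46)]
wrist lid_roller [([0.5571, -0.4356, 0.1716], 0.82)]
wrist tan_lift_centre [([0.4937, -0.3817, 0.0615], 0.72)]
wrist loaded_lift_centre []
[(((493.97906494140625, -383.5338439941406), (59.45233154296875, 60.18118667602539), 50.378623962402344), (494.0851107238462, -383.6885865371669))]
```

View pics/chk.png

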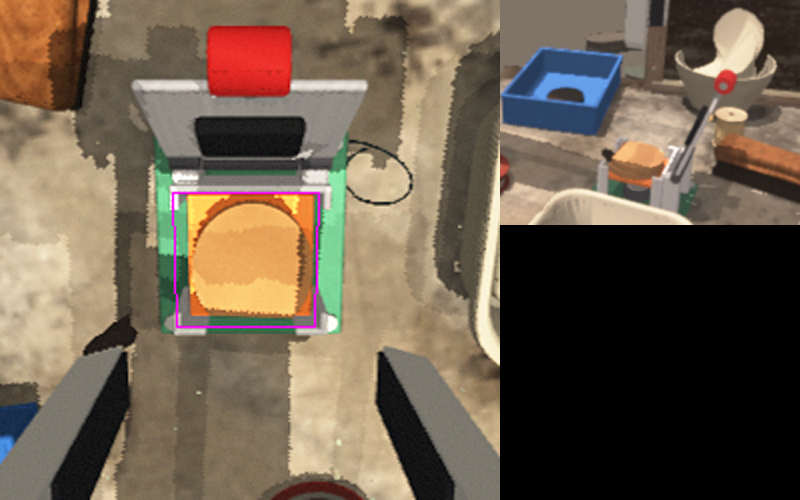

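The lift lies in the well inside the rim (px (250,258)), straight edge front, and the lid is still open; the black lift is still in the bin. Now fetch the roller.

```bash
python3 - <<'E'
from h import *
print(robot.get_obs()['tool_pos'])
s=plan([.5572,-.4335,.404],-.69,.1)
th=np.linspace(1.88,-.01,25);x=-.11*np.cos(th);z=.11*np.sin(th)
r=[[float(round(a/.04,2)),0,float(round(-b/.04,2))] for a,b in zip(np.diff(x),np.diff(z))]
for k in (0,8,16):print(r[k:k+8])
E
```

```text
[ 0.48911362 -0.37799073  0.39165634]
{"translation": [[0.73, -0.0, -0.11], [0.73, -0.01, -0.1], [0.73, -0.0, -0.11]], "twist": [[-0.0, 0.02, -0.0], [-0.0, 0.02, -0.0], [-0.0, 0.02, -0.0]], "gripper": [0.1, 0.1, 0.1]}
[[-0.21, 0, -0.06], [-0.21, 0, -0.04], [-0.22, 0, -0.02], [-0.22, 0, -0.01], [-0.22, 0, 0.01], [-0.21, 0, 0.03], [-0.21, 0, 0.04], [-0.21, 0, 0.06]]
[[-0.2, 0, 0.08], [-0.2, 0, 0.09], [-0.19, 0, 0.11], [-0.18, 0, 0.12], [-0.17, 0, 0.14], [-0.16, 0, 0.15], [-0.15, 0, 0.16], [-0.13, 0, 0.17]]
[[-0.12, 0, 0.18], [-0.1, 0, 0.19], [-0.09, 0, 0.2], [-0.07, 0, 0.2], [-0.06, 0, 0.21], [-0.04, 0, 0.21], [-0.02, 0, 0.22], [-0.01, 0, 0.22]]
```

Call:
play_rows:
  translation:
    - [0.4, 0, -0.4]
    - [0.73, 0, 0]
    - [0.73, 0, 0]
    - [0.33, 0, 0]
    - [0, 0, 0]
    - [0, 0, 0]
  twist:
    - [0, 0, 0]
    - [0, 0, 0]
    - [0, 0, 0]
    - [0, 0, 0]
    - [0, 0, 0]
    - [0, 0, 0]
  gripper: [0.2, 0.2, 0.2, 0.2, 0.2, 0.2]

```text
time: 20.2
tool_pos: [0.5568, -0.4339, 0.4081]
ee_rot: [-3.141, 0.005, -0.69]
wrist_force: [0.3, 1.2, -0.2]
width: 0.0567
finger_force: 0.0
```

Down 54 mm, then close.

Call:
play_rows:
  translation:
    - [0.02, 0, 0.45]
    - [0, 0, 0.5]
    - [0, 0, 0.4]
    - [0, 0, 0]
    - [0, 0, 0]
  twist:
    - [0, 0, 0]
    - [0, 0, 0]
    - [0, 0, 0]
    - [0, 0, 0]
    - [0, 0, 0]
  gripper: [0.2, 0.2, 0.2, 0.2, 0.2]

```text
time: 20.7
tool_pos: [0.5569, -0.4339, 0.3562]
ee_rot: [-3.141, 0.003, -0.69]
wrist_force: [-0.7, -0.2, -0.9]
width: 0.0566
finger_force: 0.0
```

Call:
play_rows:
  translation:
    - [0, 0, 0]
    - [0, 0, 0]
    - [0, 0, 0]
    - [0, 0, 0]
    - [0, 0, 0]
    - [0, 0, 0]
  twist:
    - [0, 0, 0]
    - [0, 0, 0]
    - [0, 0, 0]
    - [0, 0, 0]
    - [0, 0, 0]
    - [0, 0, 0]
  gripper: [-1, -1, -1, -1, -1, -1]

```text
time: 21.3
tool_pos: [0.5578, -0.4339, 0.3565]
ee_rot: [-3.14, 0.001, -0.69]
wrist_force: [1.3, 1.5, 1.3]
width: 0.0239
finger_force: 30.0
```

Call:
play_rows:
  translation:
    - [-0.21, 0, -0.06]
    - [-0.21, 0, -0.04]
    - [-0.22, 0, -0.02]
    - [-0.22, 0, -0.01]
    - [-0.22, 0, 0.01]
    - [-0.21, 0, 0.03]
    - [-0.21, 0, 0.04]
    - [-0.21, 0, 0.06]
  twist:
    - [0, 0, 0]
    - [0, 0, 0]
    - [0, 0, 0]
    - [0, 0, 0]
    - [0, 0, 0]
    - [0, 0, 0]
    - [0, 0, 0]
    - [0, 0, 0]
  gripper: [-1, -1, -1, -1, -1, -1, -1, -1]

```text
time: 22.1
tool_pos: [0.5041, -0.3898, 0.3559]
ee_rot: [-3.14, 0.002, -0.69]
wrist_force: [4.1, 2.5, 1.4]
width: 0.0239
finger_force: 30.0
```

Call:
play_rows:
  translation:
    - [-0.2, 0, 0.08]
    - [-0.2, 0, 0.09]
    - [-0.19, 0, 0.11]
    - [-0.18, 0, 0.12]
    - [-0.17, 0, 0.14]
    - [-0.16, 0, 0.15]
    - [-0.15, 0, 0.16]
    - [-0.13, 0, 0.17]
  twist:
    - [0, 0, 0]
    - [0, 0, 0]
    - [0, 0, 0]
    - [0, 0, 0]
    - [0, 0, 0]
    - [0, 0, 0]
    - [0, 0, 0]
    - [0, 0, 0]
  gripper: [-1, -1, -1, -1, -1, -1, -1, -1]

```text
time: 22.9
tool_pos: [0.4616, -0.3548, 0.3143]
ee_rot: [-3.14, 0.002, -0.69]
wrist_force: [6.0, 0.9, -0.7]
width: 0.0239
finger_force: 30.0
```

Call:
play_rows:
  translation:
    - [-0.12, 0, 0.18]
    - [-0.1, 0, 0.19]
    - [-0.09, 0, 0.2]
    - [-0.07, 0, 0.2]
    - [-0.06, 0, 0.21]
    - [-0.04, 0, 0.21]
    - [-0.02, 0, 0.22]
    - [-0.01, 0, 0.22]
  twist:
    - [0, 0, 0]
    - [0, 0, 0]
    - [0, 0, 0]
    - [0, 0, 0]
    - [0, 0, 0]
    - [0, 0, 0]
    - [0, 0, 0]
    - [0, 0, 0]
  gripper: [-1, -1, -1, -1, -1, -1, -1, -1]

```text
time: 23.7
tool_pos: [0.4463, -0.3421, 0.2505]
ee_rot: [-3.14, -0.001, -0.69]
wrist_force: [3.2, 4.4, 28.2]
width: 0.0239
finger_force: 30.0
```

Call:
play_rows:
  translation:
    - [0, 0, 0]
    - [0, 0, 0]
  twist:
    - [0, 0, 0]
    - [0, 0, 0]
  gripper: [-1, -1]

```text
time: 23.9
tool_pos: [0.4463, -0.3421, 0.2516]
ee_rot: [-3.14, -0.001, -0.69]
wrist_force: [4.9, 2.9, 6.3]
width: 0.024
finger_force: 30.0
```

Call:
play_rows:
  translation:
    - [0, 0, 0.05]
    - [0, 0, 0]
    - [0, 0, 0]
  twist:
    - [0, 0, 0]
    - [0, 0, 0]
    - [0, 0, 0]
  gripper: [-1, -1, -1]

```text
time: 24.2
tool_pos: [0.4463, -0.342, 0.2513]
ee_rot: [-3.14, -0.001, -0.69]
wrist_force: [2.4, 5.2, 13.2]
width: 0.0239
finger_force: 30.0
```

The lid is at its hard stop (force rises, no travel). Release and retreat upward.

Call:
play_rows:
  translation:
    - [0, 0, 0]
    - [0, 0, 0]
    - [0, 0, 0]
    - [0, 0, 0]
    - [0, 0, 0]
    - [0, 0, -0.5]
    - [0, 0, -0.9]
    - [0, 0, -0.9]
  twist:
    - [0, 0, 0]
    - [0, 0, 0]
    - [0, 0, 0]
    - [0, 0, 0]
    - [0, 0, 0]
    - [0, 0, 0]
    - [0, 0, 0]
    - [0, 0, 0]
  gripper: [0.1, 0.1, 0.1, 0.1, 0.1, 0.1, 0.1, 0.1]

```text
time: 25.0
tool_pos: [0.446, -0.3426, 0.3395]
ee_rot: [3.142, 0.005, -0.69]
wrist_force: [0.3, -0.4, 0.7]
width: 0.0519
finger_force: 0.0
```

Call:
play_rows:
  translation:
    - [-0.5, 0, -0.8]
    - [-0.5, 0, -0.5]
    - [0, 0, 0]
    - [0, 0, 0]
    - [0, 0, 0]
    - [0, 0, 0]
  twist:
    - [0, 0, 0]
    - [0, 0, 0]
    - [0, 0, 0]
    - [0, 0, 0]
    - [0, 0, 0]
    - [0, 0, 0]
  gripper: [0.1, 0.1, 0.1, 0.1, 0.1, 0.1]

```text
time: 25.6
tool_pos: [0.4158, -0.3175, 0.3896]
ee_rot: [-3.141, 0.006, -0.69]
wrist_force: [0.1, 0.5, 0.1]
width: 0.0515
finger_force: 0.0
```

```bash
python3 - <<'E'
from h import *
o=robot.get_obs();print(o['time'],o['tool_pos'],o['width'],o['wrist_force'])
N=['lid_roller','black_lift_centre','wax_centre','spool_centre','tin_centre','tan_lift_centre']
c,_=look('side',N,'s5');look('wrist',['lid_roller'],'w10')
def red(f,x0,x1,y0,y1):
    i=cv2.imread(f)[y0:y1,x0:x1].astype(int);m=(i[:,:,2]>130)&(i[:,:,1]<70)&(i[:,:,0]<80);y,x=np.where(m);return x.mean()+x0,y.mean()+y0,len(x)
print('red side',red('pics/s5.png',325,372,195,232))
u=np.array([np.cos(-.69),np.sin(-.69)]);H=np.array([.531,-.412])
for th in (0,.03,.06,.1): print(th,proj(c,[*(H-.11*np.cos(th)*u),.0635+.11*np.sin(th)]))
print('start ref',red('pics/side0.png',325,372,195,232),proj(c,[*(H-.11*np.cos(.245)*u),.0635+.11*np.sin(.245)]))
E
```

```text
25.6 [ 0.41582471 -0.31754436  0.38960041] 0.05148120899354559 [0.08247017 0.45139722 0.07743926]
side lid_roller [([0.4482, -0.3428, 0.0619], 0.75)]
side black_lift_centre [([0.4935, -0.094, 0.0061], 0.5)]
side wax_centre [([0.3276, -0.1854, 0.0113], 0.73), ([0.4581, -0.1457, 0.0191], 0.46)]
side spool_centre [([0.6682, -0.2901, 0.028], 0.9)]
side tin_centre [([0.3183, -0.2894, 0.0096], 0.7), ([0.5223, -0.4134, 0.0677], 0.34)]
side tan_lift_centre [([0.4931, -0.3833, 0.0503], 0.69)]
wrist lid_roller [([0.4424, -0.3431, 0.0644], 0.68)]
red side (np.float64(340.0), np.float64(224.26666666666665), 105)
0 [[340.16164035 225.28499396]]
0.03 [[340.2396853 223.6574895]]
0.06 [[340.37071803 222.03586648]]
0.1 [[340.62824556 219.88506257]]
start ref (np.float64(342.4366197183099), np.float64(212.53521126760563), 71) [[342.3608357  212.24364276]]
```

```bash
python3 -c "
from bench import robot
print(robot.close_job())"
```

```text
the job is handed in; nothing more can be done
None
```

I laid the tan lift flat on the one in the magazine and shut the lid to its stop; it stayed shut after release. The black lift, wax, spool and tin show no movement in the last camera check, and I handed the job in at about 26 s; no verdict came back.

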